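Unlock the charging cradle and pinch the battery pack free

ROBOT

A 6-joint arm with a two-finger parallel gripper is mounted at the origin on the work surface. World frame = base frame: x ahead of the robot, y to its left, z up, the work surface at z = 0. Lengths are in m, angles in degrees, forces in N, time in s.
With the tool pointing down it reaches from about 0.35 to 0.875 m from the base axis. Payload 4.2 kg.
Tool frame: the origin (TCP) lies between the finger pads; the fingertips stand 11 mm ahead of it and the grasp point (between the pads) lies 8 mm behind it; z points along the fingers, y is the direction in which the jaws open and shut (so a half turn about z gives the same grasp; the last joint's range is limited). The gripper opens to 85 mm and grips with 20 to 120 N. Pads are 22 mm wide; open, the fingers measure 114 mm over their backs; the gripper's body (76 mm by 85 mm) begins 54 mm behind the grasp point. The pads swing forward as they close: fully open they stand 13 mm farther back than shut.
Start: joints at [-54.683, 22.042, 0.453, 0, -68.411, -14.817], TCP at [0.219, -0.585, 0.242] pointing down, gripper open.
Joint ranges: [-179.83, 179.83], [-69.29, 118.12], [-61.27, 80.66], [-181.25, 117.63], [-171.15, -9.14], [-177.46, 177.46]. Speed limits (degrees/s): [159.86, 159.86, 180, 180, 180, 180].

INTERFACE

Orientations are given as [roll, pitch, yaw] about the fixed x, y, z axes, in that order (R = Rz(yaw) Ry(pitch) Rx(roll)).
In Python, from cell import r, vision, order gives the robot as it stands.
- The arm moves only by the tool carry_out, never from a script. Its argument "deltas" is a list of rows, each a list of 3 entries, a list of its own where there are three numbers: the shift along the tool's x, y, z in mm, then the turn, a rotation vector about the tool's x, y, z in degrees, then the gripper's target within -1 to 1 (shut at 1, half-way at 0, fully open at -1). In form: [[[tx, ty, tz], [rx, ry, rz], hand], ...]. A call has 1 to 20 rows; each row shifts and turns the commanded pose from where the row before left it, along the tool's axes as they then stand; what a row does not reach is not made up. A row lasts 1/8 s, in which the tool goes at most 62.5 mm and 10.7 degrees, less where a joint would pass 70% of its speed; a pose out of reach is approached as far as the arm can. A call is refused whole if a number of a shift passes 62.5 or a number of a turn 10.7, either way. A call with a gripper value outside its range is refused whole. The fingers move at their own pace and stop on an object; "newtons" is the grip in N (left out, the last holds). Time passes only in rows, so rows that do not move let the fingers close. It gives the time, the measured TCP pose, the force and the opening at its end, in the units of the state.
- r.sense(): the state, without advancing time (a new reading comes with each control period).
- vision.snapshot(name): name is "side" or "top"; returns a dict with "frame" (420x560x3 uint8, red, green, blue), "range_z" (420x560 float32, m along the optical axis (not along the pixel's ray), 0 where there is no reading), "fovy" (degrees; the focal length in pixels is half the picture's height over the tangent of half this angle, whatever the lens; pixels are square), "cx", "cy" (the principal point, pixels), "dist_coeffs" ([k1, k2, p1, p2, k3] as OpenCV has them; the pictures are not rectified), "world_to_cam" (4x4, takes a point from world to camera coordinates). Camera axes: x right, y up, looking along -z (the intrinsics and any distortion apply to the point x, -y, -z); pixel columns grow to the right and rows downward; lengths in m; the calibration is good to about 2 mm. A picture is of the moment at which its call begins.
- order.hand_in(): hands the job in, once; it reports no verdict.
Trained networks look in a picture, given as the dict that the camera call returned (one of the last four; its "shot" number tells which), for a name from the list of things; names that differ only in an ending like _2 or _b are one class to them, and where a whole thing is asked for, a point or a joint stands for the part that bears it (a point fixed in the world has none). Each returns a list of dicts, best first, with "conf" (0 to 1); they miss things now and then, are a little off and sometimes report something else, mostly with a low value. They report only what shows in the picture. A call takes as long as a camera call. They do not tell look-alikes from the thing itself.
- vision.search_frame(target, picture): "xyz" ([x, y, z] in m, in the coordinates of the camera as it stood for that picture, good to about 4 mm: the middle of the surface that is visible of it).
- vision.outline_of(target, picture): "region" (420x560 bool, what is visible of it).
The state is a dict: "time": time; "joints": joint angles; "joint_vel": joint speeds; "joint_torque": joint torques, N m; "tool_pos": TCP position; "tcp_rot": TCP orientation; "contact_force": force on the tool from outside, world axes, zero at the start; "ft_torque": the same for the moment, N m; "gripper_width": opening from 0.0 (shut) to 1.0 (fully open).
Only numpy, scipy, OpenCV 4.12 (cv2) and the standard library are available. Lean on these libraries where they do the work, as an engineer would, in place of code of your own. Each camera call takes 0.05 s, during which the arm holds its last target.

TASK

Slide the red transport lock on the charging cradle all the way to its end stop, away from over the battery pack. Then squeeze the pack's two orange side catches together with the fingers, lift the pack straight up out of the cradle and finish while still holding it by the squeezed catches, still and upright, with its underside at least 12 cm above the bench. Leave the socket, the tin and the wrench where they are.

Things in the scene. Friction and masses are not known exactly. Their poses are not given: they have to be found in the camera images.
- cradle: Grey charging cradle fixed to the bench, 146 (x) x 116 (y) mm base reaching from x -91 to +55 mm, low guides and steel keepers up to 36 mm high round the pack, pocket floor 12 mm above the bench. Origin on the bench under the pocket's centre; x runs along the pack away from the lock, y to the left along the lock's travel, z up. Turned differently each time.
- pack: Dark battery pack, 100 (x) x 44 (y) x 84 (z) mm, 0.3 to 0.5 kg, upright in the cradle with about 1 mm of play all round. Origin at the centre of its underside, axes as the cradle's. Its -x end is a step only 40 mm high and 24 mm long, over which the lock's tongue reaches. On the middle of each long side sits an orange catch; while the catches are out, their hooks sit under the cradle's steel keepers and the pack cannot be lifted.
- catch_left_pad (a point): Centre of the outer face of the orange catch on the pack's +y side, 58 mm above the pack's underside (70 mm above the bench while seated). The face is 32 (x) x 36 (z) mm and upright. The two outer faces are 60 mm apart when out, 48 mm when both are fully in. The point moves with the catch.
- catch_right_pad (a point): The same on the pack's -y side.
- catch_left (a joint): How far the +y catch is pressed in towards the pack, m: 0 out, 0.006 fully in against its stop. A spring pushes it out with 2.4 N, 4.8 N when fully in. Its hook clears the keeper from about 0.0035 with the pack centred, 0.0045 with it pushed to one side.
- catch_right (a joint): The same for the -y catch.
- lock_knob (a point): Centre of the lock's red upright knob, 16 (cradle x) x 20 (cradle y) x 32 (z) mm, 76 mm above the bench, so its top is 92 mm and its foot 60 mm above the bench. It stands 69 mm from the pocket's centre on the cradle's -x side on a dark steel carriage 22 (x) x 28 (y) mm, with a tongue at 54 to 60 mm height pointing to +x over the pack's step. The pack's tall part starts 43 mm to the +x side of the knob's centre, so the knob is best pinched across cradle y or pushed along y.
- lock (a joint): Travel of the lock along the cradle's +y, m: starts between 0 and 0.015 (locked), 0.048 is the end stop (unlocked). It stays where left; moving it takes about 2 N. The tongue has left the pack only from about 0.042.
- socket: Bystander: upright steel socket 34 mm across, 70 mm tall, standing to the cradle's +y side; origin under its centre.
- tin: Bystander: blue tin 64 mm across, 75 mm tall, to the cradle's -y side; origin under its centre.
- wrench: Bystander: wrench 170 mm long lying flat, roughly along cradle y, beyond the cradle's +x end; origin under its middle.
Not all that is in view belongs to the job. Leave any yellow look-alike of the cradle alone.

How it is judged (in metres and radians):
On the way, in this order (a step that is already met when the one before it is completed fails the run):
1. the lock is slid to its end stop while the pack is still seated (value of joint lock above 0.045 m and z of pack in the frame of cradle below 0.018 m), for 0.1 s.
2. both side catches are squeezed in by the fingers while the pack is still seated (value of joint each of catch_left, catch_right above 0.004 m and contact force between the fingers and pack above 2 N and z of pack in the frame of cradle below 0.018 m), for 0.05 s.
At the end, for the whole second after the job is handed in: Lock within 3 mm of its end stop; pack held in the fingers, both catches pressed at least 4 mm, underside at least 120 mm above the bench, tilt under 0.3 rad, slower than 30 mm/s, touching neither cradle nor bystander; bystanders within 30 mm of their start (value of joint lock above 0.045 m and height (world z) of pack above 0.12 m and angle between pack's own z axis and vertical below 0.3 rad and linear speed of pack below 0.03 m/s and value of joint each of catch_left, catch_right above 0.004 m and contact force between the fingers and pack above 2 N and contact force between pack and cradle below 0.05 N and contact force between pack and socket below 0.05 N and contact force between pack and tin below 0.05 N and contact force between pack and wrench below 0.05 N and distance of each of socket, tin, wrench from where it was at the start of the episode below 0.03 m); the arm keeps its last pose, push and grip.
It fails at once if the socket, the tin or the wrench is pushed away by more than 30 mm or the socket or tin is knocked over (distance of any of socket, tin, wrench from where it was at the start of the episode above 0.03 m or angle between any of socket, tin's own z axis and vertical above 0.6 rad).
It also fails if it takes over 38 s, if anything falls off the work surface, if the arm or the gripper's body presses on something with over 40 N, if the wrist force passes 120 N, or if a joint passes its speed limit or range.

## Working session

There is one attempt and no reset: what is moved stays moved. The work goes in short steps, Python scripts to look and compute and a tool call to move; the robot and the scene stay as the last step left them, time stands still between calls to the robot, and variables do not carry over. Pictures are saved under pics/ and viewed, and the job is handed in when it is done.

Besides the shell and the picture viewer there is one more tool, called after "Call:" as name(argument=value, ...) on one line, values as JSON. carry_out: Moves the arm, as the interface text tells. Its arguments: {"type":"object","properties":{"deltas":{"type":"array"},"newtons":{"type":"number"}},"required":["deltas"]}

```bash
ls; mkdir -p pics; cat > h.py <<'E'
import numpy as np, cv2, pickle
from cell import r, vision, order
def K(p):
    f=p["frame"].shape[0]/2/np.tan(np.radians(p["fovy"])/2)
    return np.array([[f,0,p["cx"]],[0,f,p["cy"]],[0,0,1]])
def cam2w(p,x): return (np.linalg.inv(p["world_to_cam"])@np.append(x,1))[:3]
def cloud(p):
    h,w=p["range_z"].shape
    u,v=np.meshgrid(np.arange(w),np.arange(h))
    n=cv2.undistortPoints(np.stack([u,v],-1).reshape(-1,1,2).astype(float),K(p),np.array(p["dist_coeffs"])).reshape(h,w,2)
    z=p["range_z"].astype(float)
    c=np.stack([n[...,0]*z,-n[...,1]*z,-z,np.ones_like(z)],-1)
    W=c@np.linalg.inv(p["world_to_cam"]).T
    W=W[...,:3]; W[z<=0]=np.nan
    return W
def proj(p,X):
    c=np.array(p["world_to_cam"])@np.append(X,1)
    q,_=cv2.projectPoints(np.array([[c[0],-c[1],-c[2]]]),np.zeros(3),np.zeros(3),K(p),np.array(p["dist_coeffs"]))
    return q.ravel()
def save(p,n): cv2.imwrite(f"pics/{n}.png",p["frame"][...,::-1])
E
python3 - <<'E'
from h import *
print(r.sense())
for c in("top","side"):
    p=vision.snapshot(c); save(p,c+"0"); pickle.dump(p,open(c+"0.pkl","wb"))
    for t in["cradle","pack","catch_left_pad","catch_right_pad","lock_knob","socket","tin","wrench"]:
        print(c,t,[(round(d["conf"],2),np.round(cam2w(p,d["xyz"]),3)) for d in vision.search_frame(t,p)])
    print(p["range_z"].min(),p["dist_coeffs"],p["fovy"],np.linalg.inv(p["world_to_cam"])[:3,3])
E
```

```text
pics
{'time': 0.0, 'joints': array([-5.46846836e+01,  2.20914356e+01,  3.78919298e-01, -3.08908932e-02,
       -6.84102595e+01, -1.48171226e+01]), 'joint_vel': array([-0.01029414,  0.06779573,  0.01783178,  0.04509459, -0.00823823,
        0.04494245]), 'joint_torque': array([-7.31951741e-05, -3.92288768e+01,  1.88397288e+01,  4.18605432e+00,
       -4.64485915e-03, -6.93443297e-06]), 'tool_pos': array([ 0.21869522, -0.584885  ,  0.24120365]), 'tcp_rot': array([ 1.79873965e+02, -3.65382150e-03, -1.59513200e+02]), 'contact_force': array([ 0.63773645, -0.36017249,  0.43243991]), 'ft_torque': array([ 0.06355678, -0.0126196 , -0.02766298]), 'gripper_width': 1.002220869929322}
top cradle [(0.87, array([0.455, 0.115, 0.013])), (0.74, array([ 0.568, -0.047,  0.019])), (0.63, array([ 0.42 , -0.215,  0.01 ]))]
top pack [(0.67, array([ 0.609, -0.064,  0.099]))]
top catch_left_pad [(0.41, array([ 0.606, -0.03 ,  0.088]))]
top catch_right_pad [(0.48, array([ 0.603, -0.09 ,  0.084]))]
top lock_knob [(0.79, array([ 0.542, -0.054,  0.064])), (0.7, array([0.41 , 0.11 , 0.062])), (0.7, array([ 0.375,
[... 353 characters left out ...]
04482968 1.11206264]
side cradle [(0.86, array([0.446, 0.123, 0.02 ])), (0.69, array([ 0.411, -0.209,  0.014]))]
side pack [(0.79, array([ 0.603, -0.045,  0.071]))]
side catch_left_pad [(0.59, array([ 0.602, -0.036,  0.069]))]
side catch_right_pad [(0.16, array([ 0.738, -0.067,  0.01 ]))]
side lock_knob [(0.89, array([ 0.365, -0.212,  0.057])), (0.82, array([ 0.531, -0.05 ,  0.061])), (0.79, array([0.403, 0.12 , 0.057]))]
side socket [(0.54, array([0.65 , 0.13 , 0.041]))]
side tin [(0.79, array([ 0.591, -0.231,  0.051]))]
side wrench [(0.54, array([ 0.734, -0.068,  0.012]))]
0.0 [-0.09360531  0.          0.          0.          0.        ] 51.74070942365869 [0.14189775 0.75658455 0.69245044]
```

View pics/top0.png

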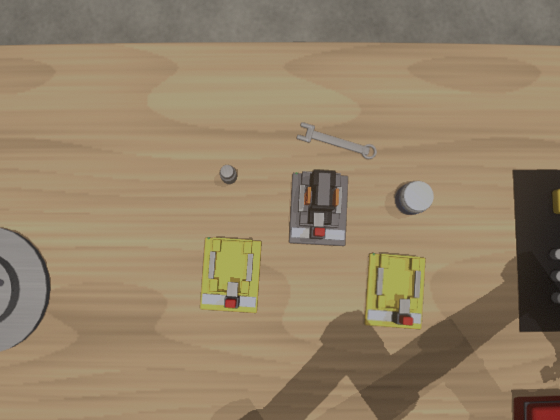

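View pics/side0.png

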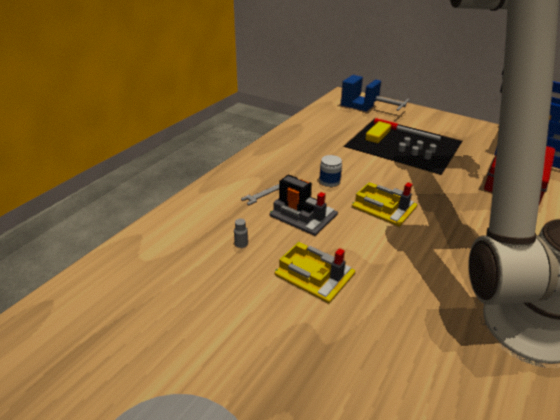

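```bash
python3 - <<'E'
from h import *
for c in("top","side"):
    p=pickle.load(open(c+"0.pkl","rb")); W=cloud(p); f=p["frame"].astype(int)
    hsv=cv2.cvtColor(p["frame"],cv2.COLOR_RGB2HSV).astype(int)
    near=(abs(W[...,0]-.59)<.13)&(abs(W[...,1]+.05)<.12)
    red=near&((hsv[...,0]<5)|(hsv[...,0]>174))&(hsv[...,1]>150)&(hsv[...,2]>70)
    org=near&(hsv[...,0]>6)&(hsv[...,0]<20)&(hsv[...,1]>150)&(hsv[...,2]>100)
    for n,m in(("red",red),("org",org)):
        k,l,s,_=cv2.connectedComponentsWithStats(m.astype(np.uint8))
        for i in range(1,k):
            if s[i,4]>15:
                P=W[l==i]; print(c,n,s[i],np.round(np.nanmedian(P,0),4),np.round(np.nanpercentile(P,[3,97],axis=0),4).tolist())
    top=near&(W[...,2]>.091)&(W[...,2]<.105)
    P=W[top][:,:2].astype(np.float32)
    print(c,len(P),cv2.minAreaRect(P), np.nanmedian(W[top][:,2]))
E
```

```text
top red [315 228  10   8  74] [ 0.5365 -0.0559  0.0924] [[0.5291, -0.065, 0.0887], [0.5424, -0.0482, 0.0968]]
top org [305 187   6  17  56] [ 0.6053 -0.036   0.0871] [[0.592, -0.04, 0.0282], [0.6201, -0.0334, 0.091]]
top org [335 191   3  14  23] [ 0.6019 -0.0908  0.0882] [[0.5885, -0.092, 0.0837], [0.6137, -0.0879, 0.0928]]
top 869 ((0.592797040939331, -0.06436347961425781), (0.12669815123081207, 0.054377343505620956), 3.3592922687530518) 0.09641587580294142
side red [318 193   7  12  55] [ 0.5303 -0.0487  0.0868] [[0.5259, -0.0615, 0.0679], [0.5385, -0.0441, 0.0936]]
side org [288 188  11   6  28] [ 0.6056 -0.0377  0.0869] [[0.59, -0.0515, 0.0803], [0.6226, -0.031, 0.0895]]
side 289 ((0.5898677706718445, -0.061362095177173615), (0.04446674510836601, 0.12594617903232574), 86.68257141113281) 0.09555026291231261
```

```bash
python3 - <<'E'
from h import *
from scipy.optimize import least_squares
for c,(x0,y0,x1,y1) in(("top",(280,160,360,255)),("side",(260,165,350,240))):
    p=pickle.load(open(c+"0.pkl","rb")); W=cloud(p)
    f=cv2.resize(p["frame"][y0:y1,x0:x1],None,fx=6,fy=6,interpolation=cv2.INTER_CUBIC)
    # tall pack top: high points
    m=(abs(W[...,0]-.59)<.13)&(abs(W[...,1]+.05)<.12)&(W[...,2]>.092)&(W[...,2]<.11)
    P=W[m]; P=P[P[:,0]>.56]
    print(c,"packtop",np.round(np.percentile(P,[1,5,50,95,99],axis=0),4).tolist(),cv2.minAreaRect(P[:,:2].astype(np.float32)))
    # overlay model
    ya=np.radians(-3.5); 
    o=np.array([.604,-.0635,0])
    def w(x,y,z): return o+np.array([np.cos(ya)*x-np.sin(ya)*y,np.sin(ya)*x+np.cos(ya)*y,z])
    def poly(pts,col):
        q=[((proj(p,w(*t))-[x0,y0]+.5)*6).astype(int) for t in pts]
        cv2.polylines(f,[np.array(q)],True,col,1)
    poly([(-.091,-.058,.006),(.055,-.058,.006),(.055,.058,.006),(-.091,.058,.006)],(0,255,0))
    poly([(-.026,-.022,.096),(.05,-.022,.096),(.05,.022,.096),(-.026,.022,.096)],(255,0,255))
    for s in(1,-1): poly([(-.016,s*.03,.088),(.016,s*.03,.088),(.016,s*.03,.052),(-.016,s*.03,.052)],(0,255,255))
    for L in(0,.015): poly([(-.077,-.01+L,.092),(-.061,-.01+L,.092),(-.061,.01+L,.092),(-.077,.01+L,.092)],(255,255,255))
    cv2.imwrite(f"pics/{c}_z.png",f[...,::-1])
E
```

```text
top packtop [[0.5798, -0.0876, 0.0923], [0.5819, -0.0837, 0.0933], [0.6201, -0.0645, 0.0966], [0.651, -0.0473, 0.0997], [0.6536, -0.0444, 0.1009]] ((0.6167683005332947, -0.06782146543264389), (0.049192093312740326, 0.07614239305257797), 86.14315032958984)
side packtop [[0.5768, -0.0861, 0.0924], [0.5794, -0.0821, 0.0931], [0.6159, -0.0609, 0.0958], [0.6488, -0.0448, 0.0978], [0.6519, -0.0425, 0.0982]] ((0.614582896232605, -0.06283136457204819), (0.04439355432987213, 0.07642874866724014), 86.68257141113281)
```

View pics/top_z.png

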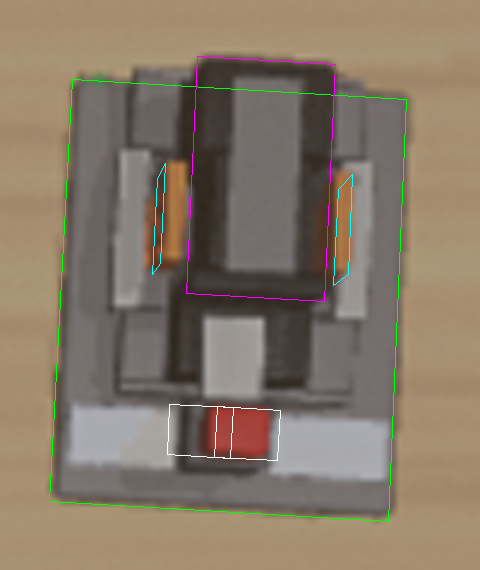

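View pics/side_z.png

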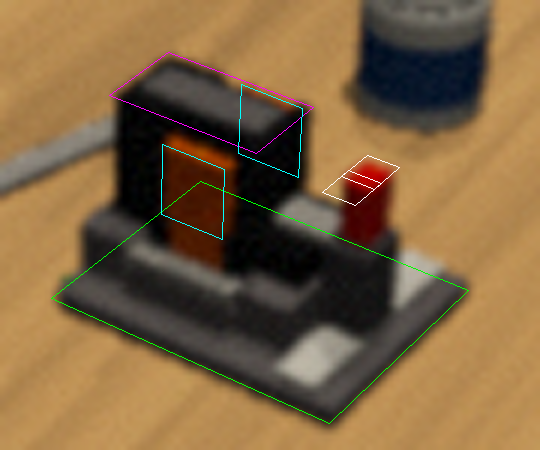

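Call:
carry_out(deltas=[[[0, 0, 0], [0, 0, 8], -1], [[0, 0, 0], [0, 0, 8], -1], [[0, 0, 0], [0, 0, 7.8], -1], [[-23.8, 45.6, 5], [0, 0, 0], -1], [[-23.8, 45.6, 5], [0, 0, 0], -1], [[-23.8, 45.6, 5], [0, 0, 0], -1], [[-23.8, 45.6, 5], [0, 0, 0], -1], [[-23.8, 45.6, 5], [0, 0, 0], -1], [[-23.8, 45.6, 5], [0, 0, 0], -1], [[-23.8, 45.6, 5], [0, 0, 0], -1], [[-23.8, 45.6, 5], [0, 0, 0], -1], [[-23.8, 45.6, 5], [0, 0, 0], -1], [[-23.8, 45.6, 5], [0, 0, 0], -1], [[-23.8, 45.6, 5], [0, 0, 0], -1], [[-23.8, 45.6, 5], [0, 0, 0], -1], [[0, 0, 0], [0, 0, 0], -1], [[0, 0, 0], [0, 0, 0], -1]], newtons=40)

```text
time: 3.02
tool_pos: [0.5353, -0.0555, 0.1822]
tcp_rot: [-180.0, -0.0, 176.7]
contact_force: [-0.0, -0.7, -0.7]
gripper_width: 1.001
```

Call:
carry_out(deltas=[[[0, 0, 21], [0, 0, 0], -1], [[0, 0, 21], [0, 0, 0], -1], [[0, 0, 21], [0, 0, 0], -1], [[0, 0, 21], [0, 0, 0], -1], [[0, 0, 21], [0, 0, 0], -1], [[0, 0, 0], [0, 0, 0], -1], [[0, 0, 0], [0, 0, 0], 0.2], [[0, 0, 0], [0, 0, 0], 0.3], [[0, 0, 0], [0, 0, 0], 0.3], [[0, 0, 0], [0, 0, 0], 0.3]], newtons=30)

```text
time: 4.28
tool_pos: [0.5357, -0.0555, 0.0777]
tcp_rot: [180.0, 0.0, 176.7]
contact_force: [-0.6, -0.3, -0.9]
gripper_width: 0.35
```

```bash
python3 - <<'E'
from h import *
for c,(x0,y0,x1,y1) in(("top",(270,150,370,255)),("side",(250,120,370,240))):
    p=vision.snapshot(c)
    cv2.imwrite(f"pics/{c}_1.png",cv2.resize(p["frame"][y0:y1,x0:x1],None,fx=5,fy=5,interpolation=cv2.INTER_CUBIC)[...,::-1])
E
```

```text
(no output)
```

View pics/side_1.png

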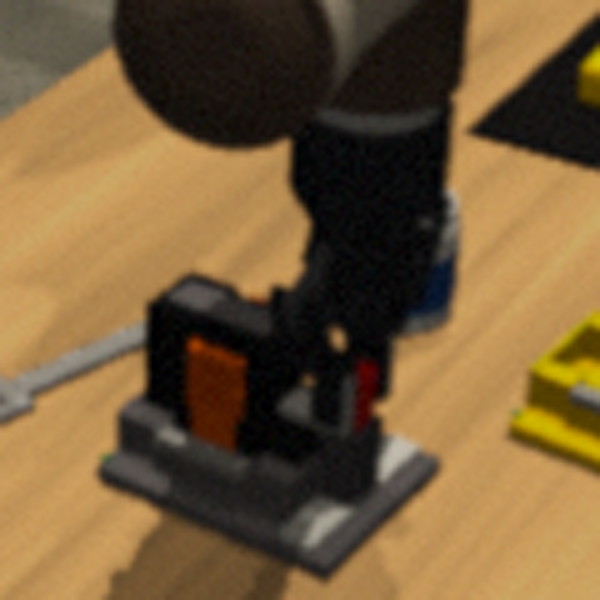

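Call:
carry_out(deltas=[[[0, 0, 0], [0, 0, 0], 1], [[0, 0, 0], [0, 0, 0], 1], [[0, 0, 0], [0, 0, 0], 1], [[0, 8, 0], [0, 0, 0], 1], [[0, 8, 0], [0, 0, 0], 1], [[0, 8, 0], [0, 0, 0], 1], [[0, 8, 0], [0, 0, 0], 1], [[0, 4, 0], [0, 0, 0], 1], [[0, 2, 0], [0, 0, 0], 1], [[0, 0, 0], [0, 0, 0], 1]], newtons=30)

```text
time: 5.62
tool_pos: [0.5375, -0.0208, 0.0775]
tcp_rot: [-179.7, -0.1, 176.7]
contact_force: [1.6, -17.8, 4.5]
gripper_width: 0.225
```

```bash
python3 - <<'E'
from h import *
for c,(x0,y0,x1,y1) in(("top",(270,150,370,255)),("side",(250,120,370,240))):
    p=vision.snapshot(c)
    for t in("lock_knob",): print(c,[(round(d["conf"],2),np.round(cam2w(p,d["xyz"]),3)) for d in vision.search_frame(t,p)])
    cv2.imwrite(f"pics/{c}_2.png",cv2.resize(p["frame"][y0:y1,x0:x1],None,fx=5,fy=5,interpolation=cv2.INTER_CUBIC)[...,::-1])
E
```

```text
top [(0.56, array([ 0.376, -0.215,  0.064]))]
side [(0.76, array([0.4  , 0.121, 0.054])), (0.71, array([ 0.532, -0.016,  0.054])), (0.65, array([ 0.366, -0.21 ,  0.056])), (0.24, array([ 0.58 , -0.237,  0.048]))]
```

View pics/side_2.png

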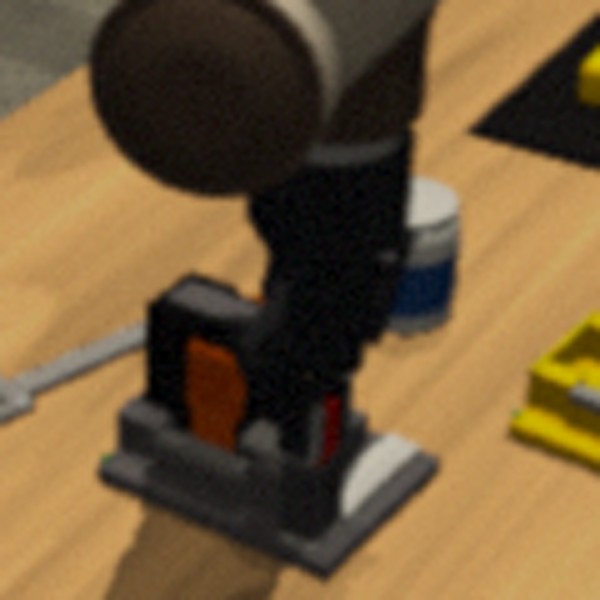

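View pics/top_2.png

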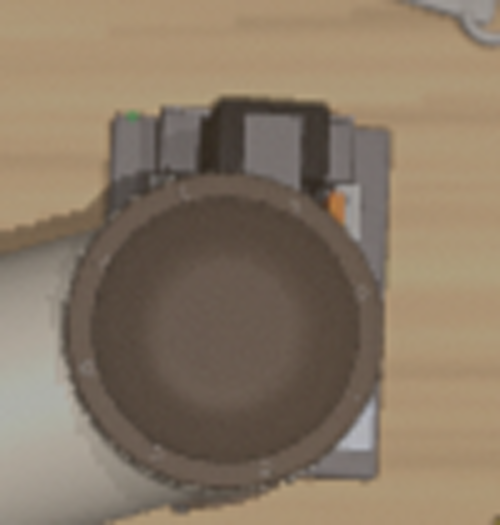

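Call:
carry_out(deltas=[[[0, 2, 0], [0, 0, 0], 1], [[0, 0, 0], [0, 0, 0], 1], [[0, 0, 0], [0, 0, 0], 1]])

```text
time: 6.2
tool_pos: [0.5374, -0.0205, 0.0775]
tcp_rot: [-179.6, -0.1, 176.7]
contact_force: [2.8, -26.1, 3.8]
gripper_width: 0.227
```

Call:
carry_out(deltas=[[[0, -3, 0], [0, 0, 0], 1], [[0, 0, 0], [0, 0, 0], 1], [[0, 0, 0], [0, 0, 0], 0], [[0, 0, 0], [0, 0, 0], -0.2], [[0, 0, 0], [0, 0, 0], -0.2], [[0, 0, 0], [0, 0, 0], -0.2], [[0, 0, -25], [0, 0, 0], -1], [[0, 0, -25], [0, 0, 0], -1], [[0, 0, -25], [0, 0, 0], -1], [[0, 0, -25], [0, 0, 0], -1], [[0, 0, 0], [0, 0, 0], -1]])

```text
time: 7.58
tool_pos: [0.5389, -0.0181, 0.1793]
tcp_rot: [179.9, 0.3, 176.7]
contact_force: [-0.4, -0.1, 0.2]
gripper_width: 0.997
```

```bash
python3 - <<'E'
from h import *
for c,(x0,y0,x1,y1) in(("side",(250,120,370,240)),):
    p=vision.snapshot(c)
    for t in("lock_knob","catch_left_pad"): print(c,[(round(d["conf"],2),np.round(cam2w(p,d["xyz"]),3)) for d in vision.search_frame(t,p)])
    cv2.imwrite(f"pics/{c}_3.png",cv2.resize(p["frame"][y0:y1,x0:x1],None,fx=5,fy=5,interpolation=cv2.INTER_CUBIC)[...,::-1])
print(r.sense()["tool_pos"])
E
```

```text
side [(0.87, array([ 0.534, -0.014,  0.06 ])), (0.69, array([ 0.368, -0.211,  0.055])), (0.58, array([0.402, 0.12 , 0.054])), (0.31, array([ 0.601, -0.034,  0.07 ]))]
side [(0.56, array([ 0.603, -0.036,  0.064])), (0.21, array([ 0.608, -0.043,  0.078]))]
[ 0.53692657 -0.01853201  0.17630987]
```

View pics/side_3.png

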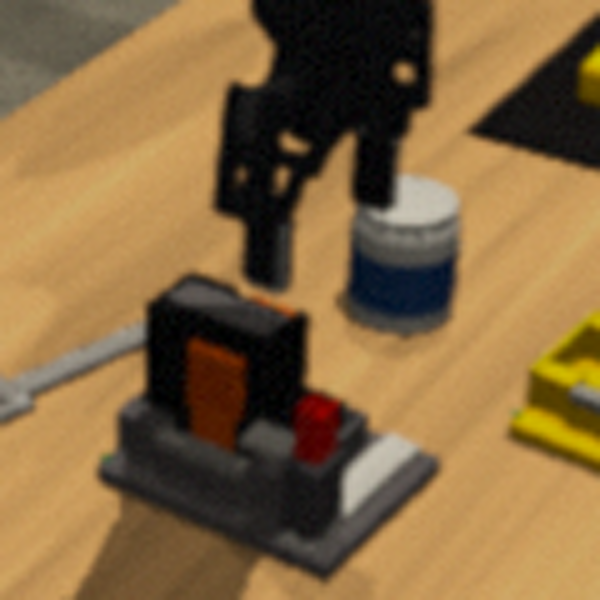

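Call:
carry_out(deltas=[[[-23, -13.7, 0], [0, 0, 0], -1], [[-23, -13.7, 0], [0, 0, 0], -1], [[-23, -13.7, 0], [0, 0, 0], -1], [[0, 0, 0], [0, 0, 0], -1], [[0, 0, 23], [0, 0, 0], -1], [[0, 0, 23], [0, 0, 0], -1], [[0, 0, 23], [0, 0, 0], -1], [[0, 0, 10], [0, 0, 0], -1], [[0, 0, 0], [0, 0, 0], -1]])

```text
time: 8.85
tool_pos: [0.6034, -0.0634, 0.0975]
tcp_rot: [-180.0, -0.1, 176.7]
contact_force: [-0.8, 0.1, 0.1]
gripper_width: 0.999
```

```bash
python3 - <<'E'
from h import *
for c,(x0,y0,x1,y1) in(("side",(250,120,370,240)),):
    p=vision.snapshot(c)
    cv2.imwrite(f"pics/{c}_4.png",cv2.resize(p["frame"][y0:y1,x0:x1],None,fx=5,fy=5,interpolation=cv2.INTER_CUBIC)[...,::-1])
print(r.sense()["tool_pos"])
E
```

```text
[ 0.6041578  -0.06343714  0.09846256]
```

View pics/side_4.png

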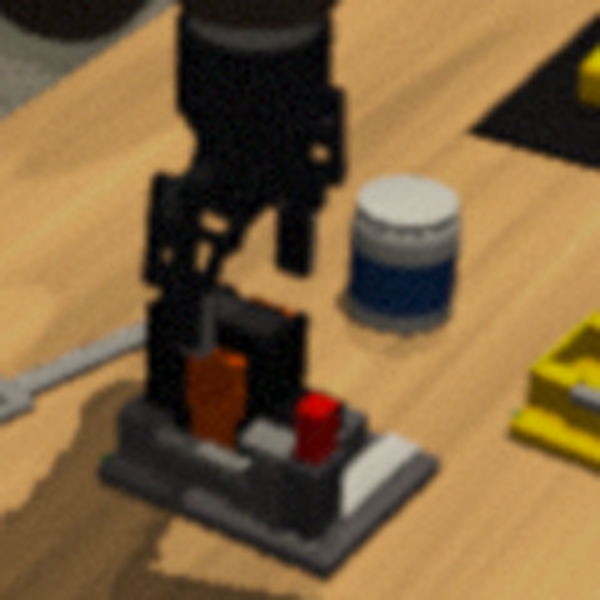

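Call:
carry_out(deltas=[[[0, 0, 13], [0, 0, 0], -1], [[0, 0, 12], [0, 0, 0], -1], [[0, 0, 12], [0, 0, 0], -1], [[0, 0, 0], [0, 0, 0], -1], [[0, 0, 0], [0, 0, 0], -0.3], [[0, 0, 0], [0, 0, 0], -0.3], [[0, 0, 0], [0, 0, 0], 0.1], [[0, 0, 0], [0, 0, 0], 0.4], [[0, 0, 0], [0, 0, 0], 0.7], [[0, 0, 0], [0, 0, 0], 1], [[0, 0, 0], [0, 0, 0], 1], [[0, 0, 0], [0, 0, 0], 1], [[0, 0, 0], [0, 0, 0], 1]], newtons=60)

```text
time: 10.52
tool_pos: [0.605, -0.0645, 0.0648]
tcp_rot: [-179.9, 0.2, 176.8]
contact_force: [-4.0, -2.7, 13.2]
gripper_width: 0.484
```

```bash
python3 - <<'E'
from h import *
for c,(x0,y0,x1,y1) in(("side",(250,120,370,240)),):
    p=vision.snapshot(c)
    cv2.imwrite(f"pics/{c}_5.png",cv2.resize(p["frame"][y0:y1,x0:x1],None,fx=5,fy=5,interpolation=cv2.INTER_CUBIC)[...,::-1])
s=r.sense();print(s["tool_pos"],s["gripper_width"]*85,s["contact_force"])
E
```

```text
[ 0.60496891 -0.06453174  0.06477142] 41.51821994041298 [-5.12796455 -2.84077637 12.39586269]
```

View pics/side_5.png

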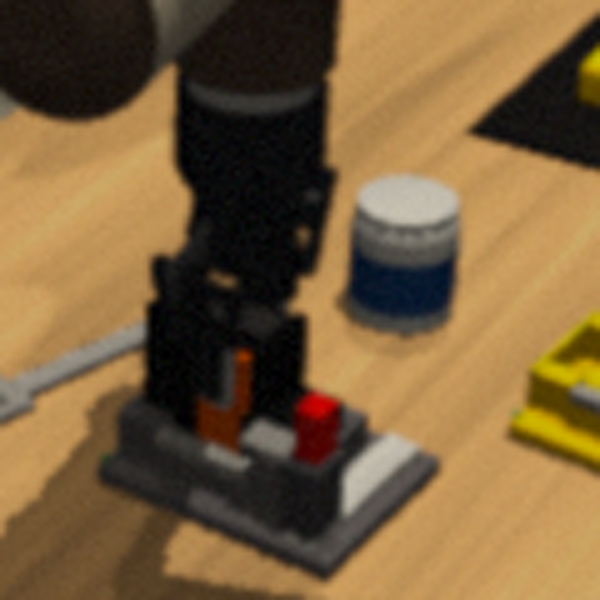

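Call:
carry_out(deltas=[[[0, 0, -3], [0, 0, 0], 1], [[0, 0, -3], [0, 0, 0], 1], [[0, 0, -4], [0, 0, 0], 1], [[0, 0, -4], [0, 0, 0], 1], [[0, 0, 0], [0, 0, 0], 1]])

```text
time: 11.2
tool_pos: [0.6035, -0.064, 0.0752]
tcp_rot: [-180.0, -0.1, 176.7]
contact_force: [-0.2, -4.2, -5.4]
gripper_width: 0.485
```

```bash
python3 - <<'E'
from h import *
for c,(x0,y0,x1,y1) in(("side",(250,120,370,240)),):
    p=vision.snapshot(c)
    cv2.imwrite(f"pics/{c}_6.png",cv2.resize(p["frame"][y0:y1,x0:x1],None,fx=5,fy=5,interpolation=cv2.INTER_CUBIC)[...,::-1])
E
```

```text
(no output)
```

View pics/side_6.png

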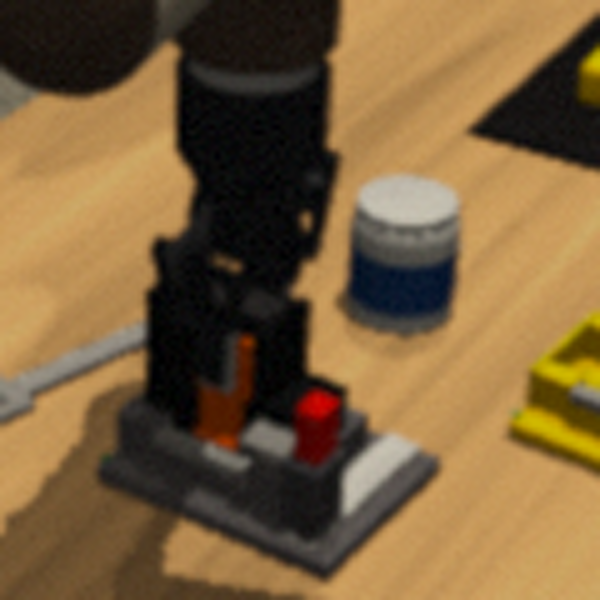

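The pack is rising freely: the force is about its own weight and the hooks are clear. I'll lift it the rest of the way.

Call:
carry_out(deltas=[[[0, 0, -8], [0, 0, 0], 1], [[0, 0, -10], [0, 0, 0], 1], [[0, 0, -12], [0, 0, 0], 1], [[0, 0, -12], [0, 0, 0], 1], [[0, 0, -12], [0, 0, 0], 1], [[0, 0, -12], [0, 0, 0], 1], [[0, 0, -12], [0, 0, 0], 1], [[0, 0, -12], [0, 0, 0], 1], [[0, 0, -12], [0, 0, 0], 1], [[0, 0, -12], [0, 0, 0], 1], [[0, 0, -12], [0, 0, 0], 1], [[0, 0, -10], [0, 0, 0], 1], [[0, 0, -4], [0, 0, 0], 1], [[0, 0, 0], [0, 0, 0], 1], [[0, 0, 0], [0, 0, 0], 1], [[0, 0, 0], [0, 0, 0], 1]])

```text
time: 13.25
tool_pos: [0.6039, -0.0636, 0.2148]
tcp_rot: [-180.0, -0.1, 176.7]
contact_force: [-0.1, -0.4, -3.3]
gripper_width: 0.479
```

```bash
python3 - <<'E'
from h import *
for c,(x0,y0,x1,y1) in(("side",(230,60,370,240)),):
    p=vision.snapshot(c)
    for t in("pack","lock_knob","catch_left_pad","socket","tin","wrench"): print(t,[(round(d["conf"],2),np.round(cam2w(p,d["xyz"]),3)) for d in vision.search_frame(t,p)])
    W=cloud(p)
    o=vision.outline_of("pack",p)
    if o: print(np.nanpercentile(W[o[0]["region"]],[1,5,50,95],axis=0))
    cv2.imwrite(f"pics/{c}_7.png",cv2.resize(p["frame"][y0:y1,x0:x1],None,fx=3.3,fy=3.3,interpolation=cv2.INTER_CUBIC)[...,::-1])
s=r.sense();print(s["tool_pos"],s["gripper_width"],s["contact_force"])
E
```

```text
pack [(0.74, array([ 0.589, -0.042,  0.198]))]
lock_knob [(0.96, array([0.4  , 0.119, 0.058])), (0.88, array([ 0.367, -0.21 ,  0.06 ])), (0.65, array([ 0.535, -0.014,  0.059]))]
catch_left_pad [(0.56, array([ 0.595, -0.039,  0.196]))]
socket [(0.55, array([0.649, 0.132, 0.039]))]
tin [(0.77, array([ 0.596, -0.229,  0.053]))]
wrench [(0.6, array([ 0.728, -0.091,  0.01 ]))]
[[ 0.55121179 -0.08691739  0.1618121 ]
 [ 0.55269095 -0.07679868  0.16721524]
 [ 0.5870788  -0.0437084   0.20077215]
 [ 0.64828537 -0.03748058  0.24573008]]
[ 0.60416363 -0.06358757  0.21527066] 0.48339642955570106 [-0.1096923  -0.10649968 -4.32077876]
```

View pics/side_7.png

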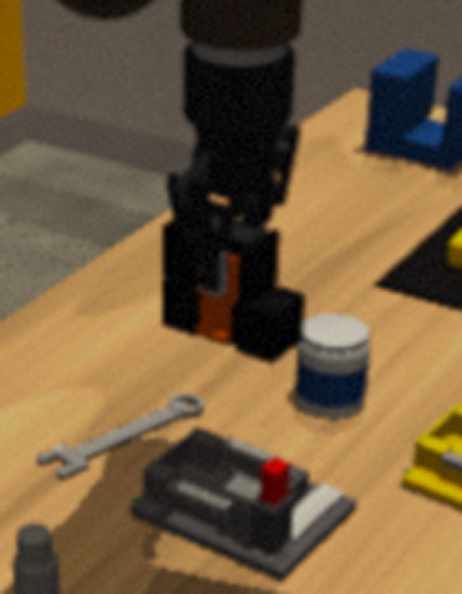

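The picture shows the pack hanging upright by its catches, well above the empty cradle. The lock is at its end and the bystanders haven't moved.

```bash
python3 - <<'E'
from h import *
print(order.hand_in()); s=r.sense(); print(s["time"],s["tool_pos"],s["gripper_width"],s["contact_force"])
E
```

```text
the job is handed in; nothing more can be done
None
the job is handed in; nothing more can be done
```

The pack is out of the cradle and held by its squeezed catches. I handed the job in at about 13.5 s of the 38 s allowed; no verdict is reported.

**Lock:** I pinched the knob and slid it 35 mm in +y until it stopped. An extra 2 mm of command then raised the force from 18 to 26 N with only 0.3 mm of motion, so it was against its end stop. A picture after release showed it still there.

**Pack:** I squeezed the catches at 60 N and lifted straight up. The last pictures and readings showed:
- The pack was upright, with its underside about 0.16 m above the bench.
- The load on the wrist was 3–5 N, about the pack's weight.
- The opening held steady at 0.48.
- The socket and tin were within about 5 mm of their starting positions.

**Checks that disagreed or could not be made:**
- **Catch depth:** I couldn't read this directly. Taken linearly, the gripper opening means about 41 mm, against the 48 mm expected with both catches fully in. I put this down to the gripper reading not being linear. The hooks did clear the keepers.
- **Wrench:** the side camera placed it about 24 mm from where it saw it at the start, when it was partly hidden. The new position is within 5 mm of the top camera's first reading, and nothing came near it.

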